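# Hang the blue parts pail on the sprung balance hook

### The job

Check the weight of the burs before they go into the steriliser: hang the pail with the blue band and blue grip tab by its bail on the sprung hook of the balance, lowering it gently so that the hook is never driven down to its bottom stop. Let go and leave it hanging still and upright on the hook, with the spring settled under its weight. Do not shift or upset the yellow pail.

Things in the scene. Friction and masses are not known exactly. Their poses are not given: they have to be found in the camera images.
- pail_blue: Steel parts pail with blue band, the one to hang; upright, 0.14-0.28 kg. Cup 56 mm wide, 42 high. Fixed strap bail (12 mm wide along x, legs at y = +-28) with 45 degree roof peak; opening seen along x 52 wide, from cup rim z = 42 to peak z = 114. Blue grip tab on the peak, 22 (x) by 14 (y) mm, z = 117 to 162 (top). Origin: centre of underside, z up. Hook rod passes through the bail along x.
- pail_yellow: The same pail (162 mm high) with yellow band and yellow grip tab, standing elsewhere on the worktop; leave it alone. Either pail may stand on the left or the right. Origin: centre of the cup's underside.
- pail_blue_eye (a point): Point in the blue pail's bail where the hook rod's axis lies when it hangs: on the pail's axis, 108 mm above its underside, just under the peak. Axes as the pail's. Bring the bail over the hook's tip from the front, along the hook's +x, rod below the peak and above the cup; then lower.
- hook_seat (a point): Mid seat, on the axis of the balance's level steel hook rod (8 mm thick), 190 mm over the worktop unloaded. z up; rod points along -x, roughly at the robot. Seat runs from 26 mm before (-x) to 20 behind, where a collar stands. In front the rod turns up to a tip: 41 mm before, 21 above at most. White column of the fixed balance: face 88 mm behind (its carriage 68), top 38 above.
- dip (a joint): How far the hook (and hook_seat) has sunk on its spring, m: 0 unloaded, grows downwards, bottom stop at 0.070. It sinks 1 mm per 0.08 N after the first 0.2 N: 15 to 33 mm under the blue pail. It bobs for about a second when the load is let go.
There are look-alikes about, which are no part of the job. What is shaped like the pail_blue but purple is not meant.

How it is judged:
At the end, for the whole second after the job is handed in: The blue pail, let go, hangs on the hook: eye within 30 mm of hook_seat, hook sunk 9 to 45 mm and still (<10 mm/s); pail over 20 mm clear of the worktop, within 12 degrees of upright, slower than 40 mm/s. Yellow pail upright (within 11 degrees), moved less than 30 mm (distance between pail_blue_eye and hook_seat below 0.03 m and value of joint dip between 0.009 and 0.045 m and velocity of joint dip between -0.01 and 0.01 m/s and height (world z) of pail_blue above 0.02 m and angle between pail_blue's own z axis and vertical below 0.21 rad and linear speed of pail_blue below 0.04 m/s and distance of pail_yellow from where it was at the start of the episode below 0.03 m and angle between pail_yellow's own z axis and vertical below 0.2 rad); the robot touches nothing.
It fails at once if the hook is driven down to its bottom stop (sunk more than 64 mm) (value of joint dip above 0.064 m).
It fails at once if the yellow pail is shifted by more than 30 mm or tipped by more than 25 degrees (distance of pail_yellow from where it was at the start of the episode above 0.03 m or angle between pail_yellow's own z axis and vertical above 0.44 rad).
It also fails if it takes over 45 s, if anything falls off the work surface, if the arm or the gripper's body presses on something with over 40 N, if the wrist force passes 120 N, or if a joint passes its speed limit or range.

### The arm

A 6-joint arm with a two-finger parallel gripper is mounted at the origin on a cart in front of the work surface, level with it; the furniture and walls round the work are solid. World frame = base frame: x ahead of the robot, y to its left, z up, the work surface at z = 0. Lengths are in m, angles in rad, forces in N, time in s.
With the tool pointing down it reaches from about 0.4 to 0.825 m from the base axis. Payload 7 kg.
Tool frame: the origin (TCP) lies midway between the tips of the shut fingers; the grasp point (between the pads) lies 19 mm behind it (bot.tcp_to_grasp is the distance from the TCP to the grasp point, in m); z points along the fingers, y is the direction in which the jaws open and shut (so a half turn about z gives the same grasp; the last joint's range is limited). The gripper opens to 88 mm and grips with 3 to 60 N. Pads are 19 mm wide; open, the fingers measure 130 mm over their backs; the gripper's body (78 mm by 193 mm) begins 47 mm behind the grasp point.
Start: joints at [-0.908, 0.359, 0.012, 0, -1.224, -0.288], TCP at [0.247, -0.628, 0.227] pointing down, gripper open.
Joint ranges: [-3.07, 3.07], [-1.43, 2.12], [-1.02, 1.25], [-3.03, 1.67], [-3.05, -0], [-3.03, 3.03]. Speed limits (rad/s): [2.39, 2.39, 3.01, 3.14, 3.14, 3.14].

### API

Orientations are given as a unit quaternion [w, x, y, z].
In Python, from plant import telemetry, cams, job, bot gives the robot as it stands.
- The arm moves only by the tool carry_out, never from a script. Its argument "steps" is a list of rows, each an object of numbers: "tx", "ty", "tz": the shift along the tool's x, y, z in m; "ax", "ay", "az": the turn, a rotation vector about the tool's x, y, z in degrees; "hand": the finger opening in m, from 0 to 0.0876. A call has 1 to 10 rows; each row is the pose to reach, as a shift and turn from the pose measured when the call began, along the tool's axes at that moment; what a row does not reach only later rows make up. A row lasts 1/12 s, in which the tool goes at most 41.7 mm and 7.16 degrees, less where a joint would pass 70% of its speed; a pose out of reach is approached as far as the arm can. A call with a gripper value outside its range is refused whole. The fingers move at their own pace and stop on an object; "force" is the grip in N (left out, the last holds). Time passes only in rows, so rows that repeat a pose let the fingers close. It gives the time, the measured TCP pose, the force and the opening at its end, in the units of the state.
- telemetry.observe(): the state, without advancing time (a new reading comes with each control period).
- cams.snapshot(name): name is "scene" or "top" or "wrist"; returns a dict with "image" (480x640x3 uint8, red, green, blue), "vertical_fov" (degrees; the focal length in pixels is half the picture's height over the tangent of half this angle, whatever the lens; pixels are square), "cx", "cy" (the principal point, pixels), "rvec" (rotation vector, rad) and "tvec" (3), from world to camera coordinates, as OpenCV has them. Camera axes: x right, y down, z forward; pixel columns grow to the right and rows downward; lengths in m; the calibration is good to about 2 mm. A picture is of the moment at which its call begins. There is no depth.
- job.sign_off(): hands the job in, once; it reports no verdict.
The state is a dict: "time_s": time; "q": joint angles; "joint_velocities": joint speeds; "tau": joint torques, N m; "tcp_pos": TCP position; "orientation": TCP orientation; "force": force on the tool from outside, world axes, zero at the start; "wrist_torque": the same for the moment, N m; "finger_gap": finger opening in m.
Only numpy, scipy, OpenCV 4.12 (cv2) and the standard library are available. Lean on these libraries where they do the work, as an engineer would, in place of code of your own. Each camera call takes 0.05 s, during which the arm holds its last target.

## Working session

There is one attempt and no reset: what is moved stays moved. The work goes in short steps, Python scripts to look and compute and a tool call to move; the robot and the scene stay as the last step left them, time stands still between calls to the robot, and variables do not carry over. Pictures are saved under pics/ and viewed, and the job is handed in when it is done.

Besides the shell and the picture viewer there is one more tool, called after "Emit:" as a command line: name --argument value ..., lists and objects as JSON in quotes. carry_out: Moves the arm, as the interface text tells. Its arguments: {"type":"object","properties":{"steps":{"type":"array","items":{"type":"object","properties":{"tx":{"type":"number"},"ty":{"type":"number"},"tz":{"type":"number"},"ax":{"type":"number"},"ay":{"type":"number"},"az":{"type":"number"},"hand":{"type":"number"}}}},"force":{"type":"number"}},"required":["steps"]}

```bash
mkdir -p pics; cat > h.py <<'E'
import numpy as np, cv2
from plant import telemetry, cams, job, bot
from scipy.spatial.transform import Rotation as R
def snap(n,f):
    s=cams.snapshot(n); cv2.imwrite(f'pics/{f}.png',s['image'][:,:,::-1]); 
    np.savez(f'pics/{f}.npz',**s); return s
def cam(s):
    f=240/np.tan(np.radians(float(s['vertical_fov']))/2)
    K=np.array([[f,0,float(s['cx'])],[0,f,float(s['cy'])],[0,0,1]])
    Rm=cv2.Rodrigues(np.array(s['rvec'],float))[0]; t=np.array(s['tvec'],float).ravel()
    return K,Rm,t
def ray(s,u,v):
    K,Rm,t=cam(s); d=Rm.T@np.linalg.inv(K)@[u,v,1]; return -Rm.T@t,d/np.linalg.norm(d)
def plane(s,u,v,z):
    o,d=ray(s,u,v); return o+d*(z-o[2])/d[2]
def tri(*obs):
    A=np.zeros((3,3));b=np.zeros(3);L=[]
    for s,u,v in obs:
        o,d=ray(s,u,v);P=np.eye(3)-np.outer(d,d);A+=P;b+=P@o;L.append((o,P))
    x=np.linalg.solve(A,b); return x,[np.linalg.norm(P@(x-o)) for o,P in L]
def proj(s,p):
    K,Rm,t=cam(s); q=K@(Rm@np.array(p)+t); return q[:2]/q[2]
E
python3 - <<'E'
from h import *
for n in ['scene','top','wrist']:
    s=snap(n,n+'0'); o,d=ray(s,320,240); print(n,s['vertical_fov'],s['cx'],s['cy'],o.round(3),d.round(3))
o=telemetry.observe(); print({k:np.round(v,3) for k,v in o.items()}, bot.tcp_to_grasp)
E
```

```text
scene 42.02024338845534 314.82704594643013 249.96772752352769 [-0.342 -0.67   0.643] [ 0.793  0.446 -0.416]
top 44.800963925576134 320.8313614666826 238.61493920641303 [ 0.34  -0.143  1.218] [ 0.173 -0.014 -0.985]
wrist 69.64474408491905 322.0950994124858 239.8461250424223 [ 0.171 -0.657  0.384] [ 0.281  0.106 -0.954]
{'time_s': np.float64(0.15), 'q': array([-0.908,  0.359,  0.011, -0.   , -1.224, -0.288]), 'joint_velocities': array([-0.001, -0.002,  0.002, -0.001, -0.   ,  0.   ]), 'tau': array([-4.0000e-03, -5.8327e+01,  2.9329e+01,  7.0010e+00,  9.0000e-03,
       -0.0000e+00]), 'tcp_pos': array([ 0.247, -0.628,  0.226]), 'orientation': array([-0.   , -0.186,  0.982,  0.001]), 'force': array([-0.097, -1.034,  0.078]), 'wrist_torque': array([-0.045,  0.045,  0.014]), 'finger_gap': np.float64(0.088)} 0.0188
```

View pics/scene0.png

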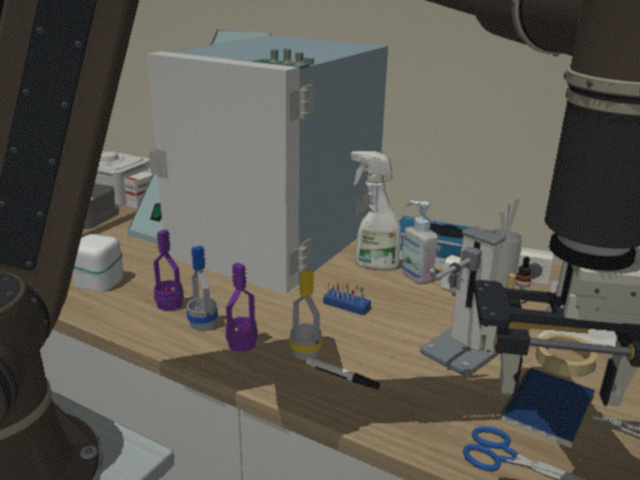

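View pics/top0.png

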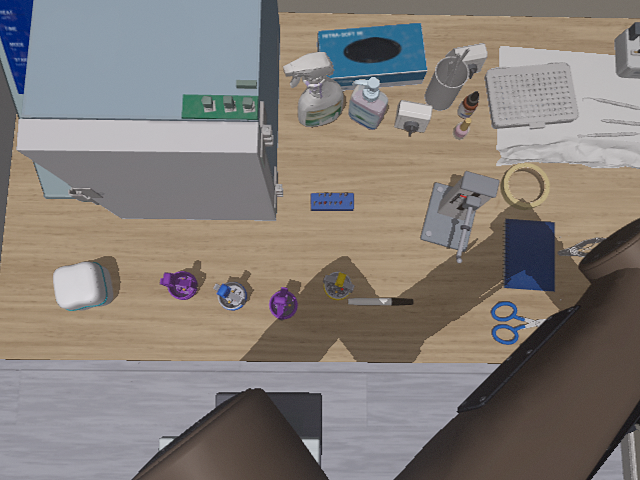

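View pics/wrist0.png

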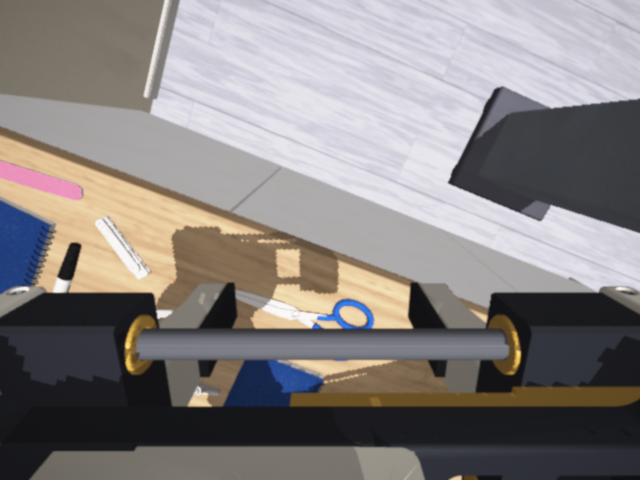

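Candidates:
- **Blue pail:** scene (201,290), top (232,294). This one has the blue band and tab.
- **Purple look-alikes:** scene (168,270) and (241,310).
- **Yellow pail:** scene (306,315).

I choose the blue one and will check it in a crop.

```bash
python3 - <<'E'
import cv2,numpy as np
a=cv2.imread('pics/scene0.png');b=cv2.imread('pics/top0.png')
r=lambda im,x,y,w,h,s:cv2.resize(im[y:y+h,x:x+w],(w*s,h*s),interpolation=cv2.INTER_CUBIC)
cv2.imwrite('pics/c1.png',np.vstack([r(a,140,220,200,150,4)]))
cv2.imwrite('pics/c2.png',np.vstack([r(b,150,250,220,80,3),]))
cv2.imwrite('pics/c3.png',r(b,400,150,120,130,4))
cv2.imwrite('pics/c4.png',r(a,410,210,150,170,3))
for n,im in (('scene',a),('top',b)):
    hsv=cv2.cvtColor(im,cv2.COLOR_BGR2HSV)
    for c,lo,hi in (('blue',(105,130,60),(120,255,255)),('yel',(22,130,80),(32,255,255)),('pur',(135,100,40),(155,255,255))):
        m=cv2.inRange(hsv,lo,hi); k,_,st,ce=cv2.connectedComponentsWithStats(m)
        for i in range(1,k):
            if st[i,4]>25: print(n,c,st[i],ce[i].round(1))
E
```

```text
scene blue [192 246  12  24 242] [197.7 257.4]
scene blue [325 291  45  23 459] [347.4 302.9]
scene blue [188 312  29  12 154] [202.2 318.6]
scene blue [582 387  11  10  43] [588.  391.4]
scene blue [503 409  53  26 525] [530.3 418.7]
scene blue [464 427  53  43 800] [488.7 448.2]
scene yel [300 270  14  26 302] [306.2 282.6]
scene yel [289 339  33  14 195] [305.1 347.2]
scene pur [ 154  230   29   80 1090] [166.7 278.9]
scene pur [ 226  263   31   89 1351] [240.3 317. ]
top blue [   0    0   33   94 2016] [16.1 36.1]
top blue [311 193  43  18 564] [332.8 201.5]
top blue [545 222   9  12  44] [550.7 226.1]
top blue [505 268  38  22 441] [522.8 281.4]
top blue [541 274  13  16  48] [548.2 281.9]
top blue [217 284  14  14 107] [223.3 290.5]
top blue [491 302  34  19 226] [505.7 311.9]
top blue [492 325  33  20 235] [506.6 333.3]
top yel [335 272  11  15 103] [340.1 279.4]
top yel [324 288  25  12  39] [333.8 295.9]
top pur [160 271  37  29 654] [179.6 283.7]
top pur [269 287  28  32 476] [281.6 303.1]
```

View pics/c1.png

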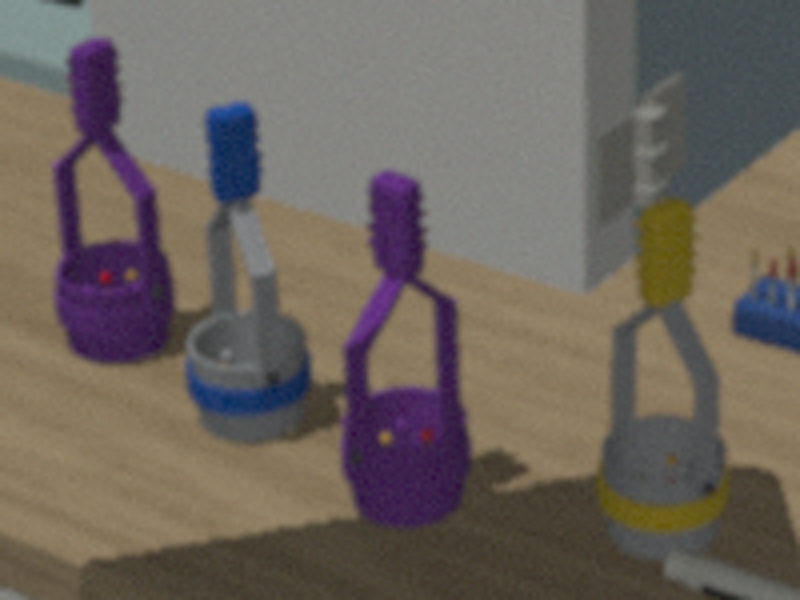

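View pics/c2.png

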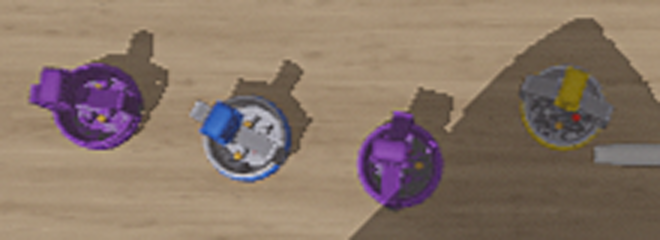

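View pics/c3.png

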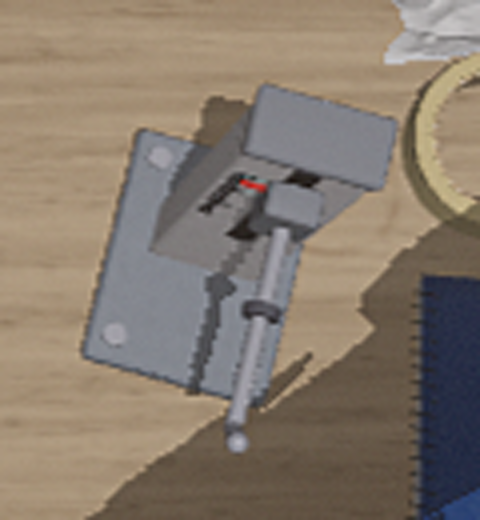

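View pics/c4.png

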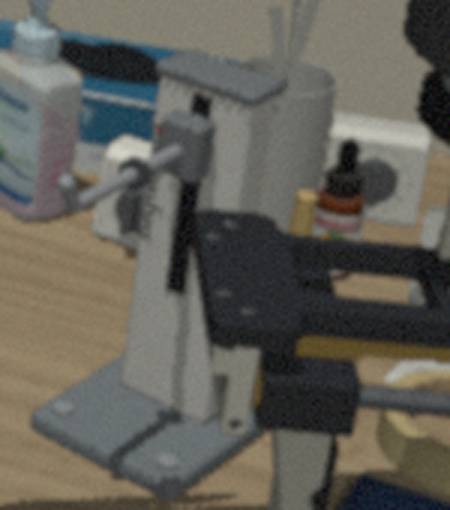

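```bash
python3 - <<'E'
from h import *
S=np.load('pics/scene0.npz');T=np.load('pics/top0.npz')
for n,a,b in (('tip',(432.7,273.3),(459.2,260.2)),('collar',(454.3,267.3),(465.5,227)),('root',(470,260.7),(470.5,208)),
  ('bluetab',(197.7,257.4),(223.3,290.5)),('yeltab',(306.2,282.6),(340.1,279.4))):
    x,e=tri((S,*a),(T,*b)); print(n,x.round(4),np.round(e,4))
# rod axis in top at z=.19
c=plane(T,465.5,227,.19);r=plane(T,470.5,208,.19);t=plane(T,459.2,260.2,.21); print(c,r,t)
for p in ((465.5,227),(470.5,208),(460,253)): print(plane(T,*p,.19).round(4))
# blue cup: rim centre at z=.042 ; top px of cup rim circle
print('cup',plane(T,150+247/3,250+139/3,.042).round(4), 'leg feet', plane(T,150+200/3,250+112/3,.086).round(4),plane(T,150+268/3,250+147/3,.086).round(4))
print('yel', plane(T,150+566/3,250+103/3,.042).round(4),'purple R',plane(T,150+400/3,250+165/3,.042),'purple L',plane(T,150+98/3,250+106/3,.042))
E
```

```text
tip [ 0.4851 -0.4037  0.2018] [0.0003 0.0003]
collar [ 0.5471 -0.4193  0.1898] [0.0013 0.0013]
root [ 0.5835 -0.4317  0.189 ] [0.0007 0.0007]
bluetab [0.4325 0.0196 0.1394] [0.0002 0.0002]
yeltab [ 0.4555 -0.1962  0.1393] [0.0002 0.0002]
[ 0.54763179 -0.42041879  0.19      ] [ 0.58298075 -0.43077236  0.19      ] [ 0.48406519 -0.40187116  0.21      ]
[ 0.5476 -0.4204  0.19  ]
[ 0.583  -0.4308  0.19  ]
[ 0.5    -0.4089  0.19  ]
cup [0.4295 0.0156 0.042 ] leg feet [0.4433 0.0406 0.086 ] [ 0.4211 -0.0041  0.086 ]
yel [ 0.4559 -0.1983  0.042 ] purple R [ 0.41317666 -0.08724605  0.042     ] purple L [0.45057362 0.11616847 0.042     ]
```

The crop confirms the choice: the middle-left pail has a grey cup, blue band and blue tab. The pails on both sides of it are purple.

The blue tab is at (0.432, 0.019, 0.139). The hook seat is near (0.526, -0.414, 0.19), with its rod at a yaw of about -16°. I'll move towards the blue pail now, turning the tool on the way.

Emit:
carry_out --steps '[{"tx": -0.025, "ty": 0.025, "tz": -0.02, "az": 4.8}, {"tx": -0.05, "ty": 0.05, "tz": -0.035, "az": 9.6}, {"tx": -0.08, "ty": 0.077, "tz": -0.05, "az": 14.4}, {"tx": -0.11, "ty": 0.106, "tz": -0.06, "az": 19.2}, {"tx": -0.14, "ty": 0.135, "tz": -0.07, "az": 24}, {"tx": -0.17, "ty": 0.164, "tz": -0.07, "az": 28.8}, {"tx": -0.2, "ty": 0.193, "tz": -0.07, "az": 33.6}, {"tx": -0.23, "ty": 0.222, "tz": -0.07, "az": 38.4}, {"tx": -0.26, "ty": 0.25, "tz": -0.07, "az": 43.2}, {"tx": -0.29, "ty": 0.28, "tz": -0.07, "az": 48}]'

```text
validation failed for argument at $.st...
```

```bash
cat >> h.py <<'E'
def Rt(o=None):
    o=o or telemetry.observe(); q=np.array(o['orientation']); return R.from_quat(q[[1,2,3,0]])
def go(p,yawy):
    "tool shift/turn to TCP p, tool down, tool y at yaw yawy deg"
    o=telemetry.observe(); R0=Rt(o); d=R0.inv().apply(np.array(p)-o['tcp_pos'])
    a=np.radians(yawy); y=np.array([np.cos(a),np.sin(a),0]); z=np.array([0,0,-1.]); x=np.cross(y,z)
    rv=(R0.inv()*R.from_matrix(np.c_[x,y,z])).as_rotvec(degrees=True)
    print('shift',d.round(4),'turn',rv.round(2),'t',o['time_s'],'tcp',np.round(o['tcp_pos'],4),'F',np.round(o['force'],2),'gap',round(float(o['finger_gap']),4))
E
python3 -c "
from h import *
go((.432,.018,.3),63.6); print(telemetry.observe()['q'])"
```

```text
shift [-0.4086  0.5334 -0.0736] turn [ 6.000e-02 -4.000e-02  4.787e+01] t 0.15 tcp [ 0.247  -0.6278  0.2258] F [-0.1  -1.03  0.08] gap 0.0877
[-9.07879262e-01  3.59225621e-01  1.12723831e-02 -2.27690797e-04
 -1.22407213e+00 -2.88105761e-01]
```

Emit:
carry_out --steps '[{"tx": -0.025, "ty": 0.025, "tz": -0.02, "ax": 0.0, "ay": 0.0, "az": 4.8, "hand": 0.08}]'

```text
time_s: 0.23
tcp_pos: [0.2587, -0.5963, 0.2401]
orientation: [-0.002, -0.144, 0.99, 0.004]
force: [2.0, 0.5, -0.2]
finger_gap: 0.0847
```

Emit:
carry_out --steps '[{"tx": -0.025, "ty": 0.025, "tz": -0.02, "ax": 0.0, "ay": 0.0, "az": 4.8, "hand": 0.08}, {"tx": -0.05, "ty": 0.05, "tz": -0.04, "ax": 0.0, "ay": 0.0, "az": 9.6, "hand": 0.08}, {"tx": -0.08, "ty": 0.077, "tz": -0.05, "ax": 0.0, "ay": 0.0, "az": 14.4, "hand": 0.08}, {"tx": -0.11, "ty": 0.106, "tz": -0.06, "ax": 0.0, "ay": 0.0, "az": 19.2, "hand": 0.08}, {"tx": -0.14, "ty": 0.135, "tz": -0.06, "ax": 0.0, "ay": 0.0, "az": 24.0, "hand": 0.08}, {"tx": -0.17, "ty": 0.164, "tz": -0.06, "ax": 0.0, "ay": 0.0, "az": 28.8, "hand": 0.08}, {"tx": -0.2, "ty": 0.193, "tz": -0.06, "ax": 0.0, "ay": 0.0, "az": 33.6, "hand": 0.08}, {"tx": -0.23, "ty": 0.222, "tz": -0.06, "ax": 0.0, "ay": 0.0, "az": 38.4, "hand": 0.08}, {"tx": -0.255, "ty": 0.255, "tz": -0.06, "ax": 0.0, "ay": 0.0, "az": 43.2, "hand": 0.08}]'

```text
time_s: 0.98
tcp_pos: [0.4312, -0.2789, 0.3014]
orientation: [-0.004, 0.232, 0.973, 0.003]
force: [1.9, 0.2, -0.1]
finger_gap: 0.0801
```

```bash
python3 -c "
from h import *
go((.38,.018,.3),63.6)
s=snap('scene','scene1')
s=snap('top','top1')"
```

```text
shift [0.1798 0.2417 0.0041] turn [ 0.25 -0.5  -0.47] t 0.9833 tcp [ 0.4312 -0.2789  0.3014] F [ 1.87  0.19 -0.06] gap 0.0801
```

View pics/scene1.png

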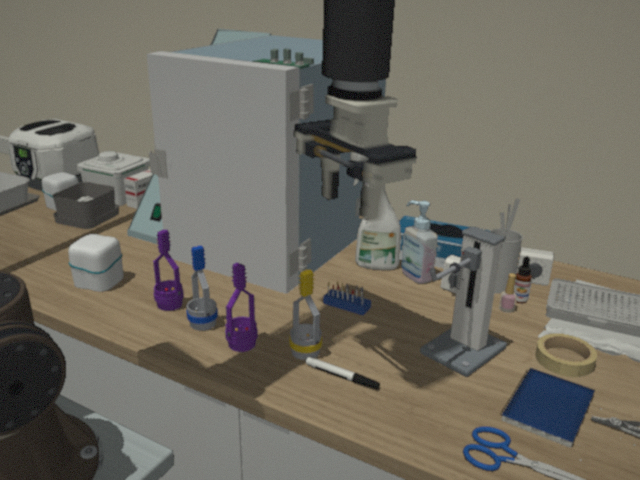

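```bash
python3 -c "
from h import *
go((.432,.018,.3),63.6)"
```

```text
shift [0.1319 0.263  0.0043] turn [ 0.32 -0.47 -0.2 ] t 1.0833 tcp [ 0.4322 -0.2762  0.3017] F [0.18 0.19 1.1 ] gap 0.0802
```

Emit:
carry_out --steps '[{"tx": 0.012, "ty": 0.025, "tz": 0.0, "ax": 0.0, "ay": -0.2, "az": 0.0, "hand": 0.08}, {"tx": 0.027, "ty": 0.055, "tz": 0.0, "ax": 0.1, "ay": -0.4, "az": 0.0, "hand": 0.08}, {"tx": 0.045, "ty": 0.09, "tz": 0.0, "ax": 0.3, "ay": -0.4, "az": 0.0, "hand": 0.07}, {"tx": 0.063, "ty": 0.125, "tz": 0.0, "ax": 0.3, "ay": -0.4, "az": -0.2, "hand": 0.07}, {"tx": 0.08, "ty": 0.16, "tz": 0.002, "ax": 0.3, "ay": -0.4, "az": -0.2, "hand": 0.06}, {"tx": 0.098, "ty": 0.195, "tz": 0.004, "ax": 0.3, "ay": -0.4, "az": -0.2, "hand": 0.05}, {"tx": 0.115, "ty": 0.23, "tz": 0.004, "ax": 0.3, "ay": -0.4, "az": -0.2, "hand": 0.05}, {"tx": 0.127, "ty": 0.253, "tz": 0.004, "ax": 0.3, "ay": -0.4, "az": -0.2, "hand": 0.05}, {"tx": 0.132, "ty": 0.263, "tz": 0.004, "ax": 0.3, "ay": -0.4, "az": -0.2, "hand": 0.05}, {"tx": 0.132, "ty": 0.263, "tz": 0.004, "ax": 0.3, "ay": -0.4, "az": -0.2, "hand": 0.05}]'

```text
time_s: 1.92
tcp_pos: [0.4318, 0.0199, 0.3003]
orientation: [-0.001, 0.227, 0.974, 0.0]
force: [0.4, -0.9, 0.5]
finger_gap: 0.0502
```

```bash
python3 -c "
from h import *
s=snap('wrist','wrist1'); s=snap('top','top1b')
go((.432,.018,.2),63.6); print(proj(np.load('pics/wrist1.npz'),(.432,.018,.162)))"
```

```text
shift [-3.000e-04  1.000e-04  1.002e-01] turn [ 0.   -0.08  0.09] t 2.0167 tcp [0.4318 0.018  0.3002] F [ 0.82 -0.45  0.03] gap 0.0501
[319.28807292 228.50221917]
```

View pics/wrist1.png

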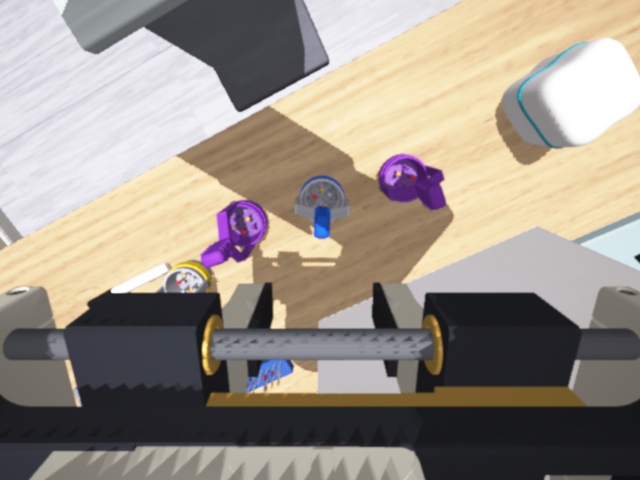

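View pics/top1b.png

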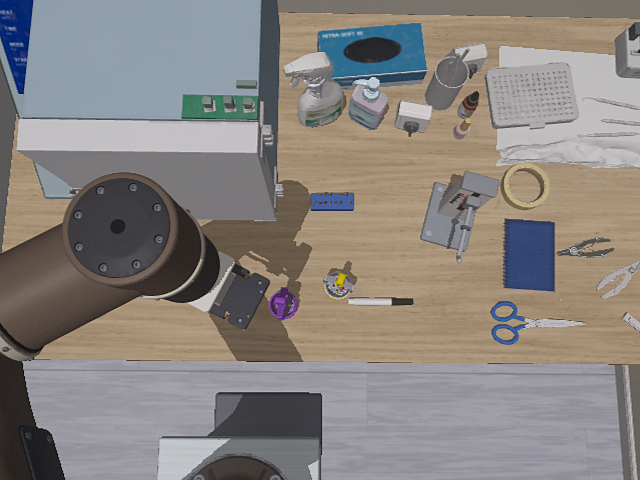

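The wrist view shows the blue tab at (321,222), between the two purple pails. Its bail legs, at (297,211) and (348,213), run nearly along the jaw axis. I'll refine this from the wrist and scene views.

```bash
python3 - <<'E'
from h import *
W=np.load('pics/wrist1.npz');S=np.load('pics/scene0.npz');T=np.load('pics/top0.npz')
im=cv2.imread('pics/wrist1.png')
cv2.imwrite('pics/c5.png',cv2.resize(im[150:260,260:390],None,fx=6,fy=5.4545,interpolation=cv2.INTER_CUBIC))
m=cv2.inRange(cv2.cvtColor(im,cv2.COLOR_BGR2HSV),(103,130,60),(122,255,255)); m[:205]=0;m[245:]=0
k,_,st,ce=cv2.connectedComponentsWithStats(m)
for i in range(1,k):
    if st[i,4]>25: print(st[i],ce[i])
i=[i for i in range(1,k) if 300<ce[i][0]<345 and st[i,4]>60][0]
print(tri((W,*ce[i]),(S,197.7,257.4),(T,223.3,290.5)))
E
```

```text
[314 206  16  32 444] [321.70945946 221.63738739]
(array([0.43259939, 0.01986989, 0.13917191]), [np.float64(0.00031635139804732674), np.float64(0.0001445798758398188), np.float64(0.00041687685612835755)])
```

View pics/c5.png

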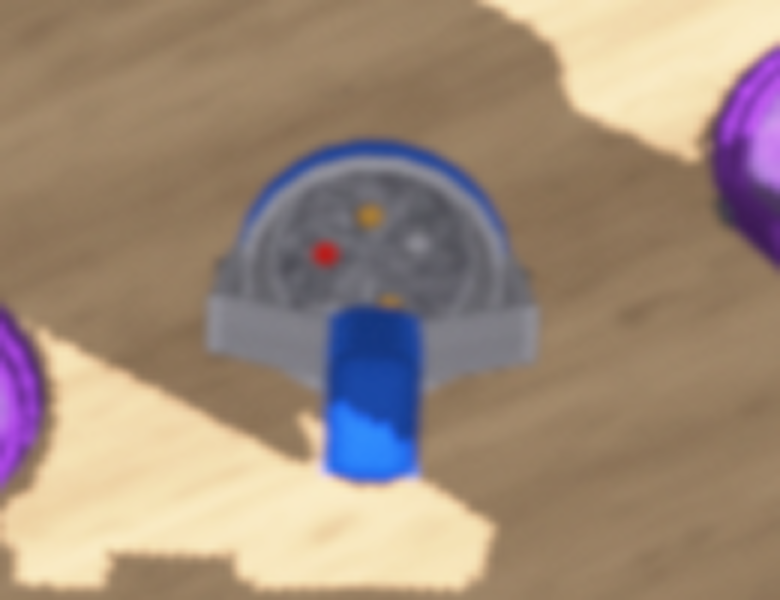

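```bash
python3 - <<'E'
from h import *
W=np.load('pics/wrist1.npz')
for z in (.086,.092):
    l=plane(W,260+207/6,150+322/5.4545,z);r=plane(W,260+538/6,150+332/5.4545,z)
    d=l-r;print(l.round(4),r.round(4),((l+r)/2).round(4),np.linalg.norm(d),np.degrees(np.arctan2(-d[1],-d[0])))
for u,v in ((327,310),(420,310),(325,478),(420,478)): print(plane(W,260+u/6,150+v/5.4545,.162).round(4))
go((.433,.0185,.122),62.5)
E
```

```text
[ 0.4186 -0.0064  0.086 ] [0.4473 0.0474 0.086 ] [0.433  0.0205 0.086 ] 0.06088498662144338 61.9226139865813
[ 0.4177 -0.0054  0.092 ] [0.4459 0.0475 0.092 ] [0.4318 0.0211 0.092 ] 0.059905922953078145 61.92261398658131
[0.4125 0.0229 0.162 ]
[0.4185 0.0351 0.162 ]
[0.4376 0.0101 0.162 ]
[0.4439 0.0229 0.162 ]
shift [-0.0011  0.0009  0.1782] turn [-0.   -0.08  1.19] t 2.0167 tcp [0.4318 0.018  0.3002] F [ 0.82 -0.45  0.03] gap 0.0501
```

Emit:
carry_out --steps '[{"tx": 0.0, "ty": 0.001, "tz": 0.015, "ax": 0.0, "ay": 0.0, "az": 0.8, "hand": 0.05}, {"tx": 0.0, "ty": 0.0025, "tz": 0.04, "ax": 0.0, "ay": 0.0, "az": 1.6, "hand": 0.05}, {"tx": 0.0, "ty": 0.0025, "tz": 0.07, "ax": 0.0, "ay": 0.0, "az": 1.6, "hand": 0.05}, {"tx": 0.0, "ty": 0.0025, "tz": 0.1, "ax": 0.0, "ay": 0.0, "az": 1.6, "hand": 0.05}, {"tx": 0.0, "ty": 0.0025, "tz": 0.12, "ax": 0.0, "ay": 0.0, "az": 1.6, "hand": 0.05}, {"tx": 0.0, "ty": 0.0025, "tz": 0.14, "ax": 0.0, "ay": 0.0, "az": 1.6, "hand": 0.05}, {"tx": 0.0, "ty": 0.0025, "tz": 0.16, "ax": 0.0, "ay": 0.0, "az": 1.6, "hand": 0.05}, {"tx": 0.0, "ty": 0.0025, "tz": 0.172, "ax": 0.0, "ay": 0.0, "az": 1.6, "hand": 0.05}, {"tx": 0.0, "ty": 0.0025, "tz": 0.177, "ax": 0.0, "ay": 0.0, "az": 1.6, "hand": 0.05}, {"tx": 0.0, "ty": 0.0025, "tz": 0.177, "ax": 0.0, "ay": 0.0, "az": 1.6, "hand": 0.05}]'

```text
time_s: 2.85
tcp_pos: [0.432, 0.019, 0.1222]
orientation: [-0.002, 0.242, 0.97, -0.001]
force: [0.4, -0.3, 0.4]
finger_gap: 0.0502
```

```bash
python3 -c "
from h import *
s=snap('wrist','wrist2'); s=snap('scene','scene2')
go((.4325,.0205,.123),62)
import cv2
a=cv2.imread('pics/scene2.png')[180:350,110:350]
b=cv2.imread('pics/wrist2.png')
cv2.imwrite('pics/c6.png',np.hstack([cv2.resize(a,(400,283)),cv2.resize(b,(377,283))]))"
```

```text
shift [0.0009 0.0003 0.0008] turn [ 0.01 -0.05  0.05] t 2.95 tcp [0.4331 0.0199 0.1238] F [-0.18  0.3   0.01] gap 0.0502
```

View pics/c6.png

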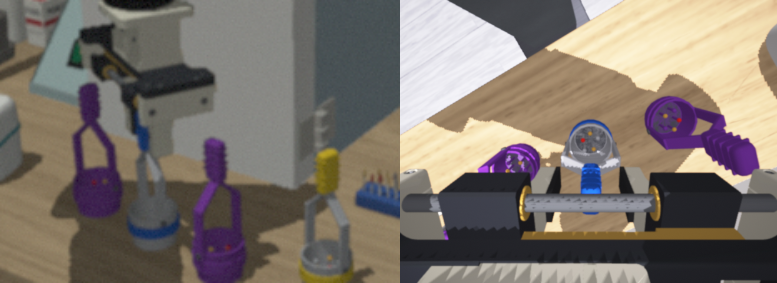

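The blue tab sits between the fingers, at (590,190) in this composite. I'll close on it now.

Emit:
carry_out --steps '[{"tx": 0.0, "ty": 0.0, "tz": 0.0, "ax": 0.0, "ay": 0.0, "az": 0.0, "hand": 0.03}, {"tx": 0.0, "ty": 0.0, "tz": 0.0, "ax": 0.0, "ay": 0.0, "az": 0.0, "hand": 0.02}, {"tx": 0.0, "ty": 0.0, "tz": 0.0, "ax": 0.0, "ay": 0.0, "az": 0.0, "hand": 0.005}, {"tx": 0.0, "ty": 0.0, "tz": 0.0, "ax": 0.0, "ay": 0.0, "az": 0.0, "hand": 0.005}, {"tx": 0.0, "ty": 0.0, "tz": 0.0, "ax": 0.0, "ay": 0.0, "az": 0.0, "hand": 0.005}, {"tx": 0.0, "ty": 0.0, "tz": 0.0, "ax": 0.0, "ay": 0.0, "az": 0.0, "hand": 0.005}, {"tx": 0.0, "ty": 0.0, "tz": 0.0, "ax": 0.0, "ay": 0.0, "az": 0.0, "hand": 0.005}, {"tx": 0.0, "ty": 0.0, "tz": -0.005, "ax": 0.0, "ay": 0.0, "az": 0.0, "hand": 0.005}, {"tx": 0.0, "ty": 0.0, "tz": -0.015, "ax": 0.0, "ay": 0.0, "az": 0.0, "hand": 0.005}, {"tx": 0.0, "ty": 0.0, "tz": -0.03, "ax": 0.0, "ay": 0.0, "az": 0.0, "hand": 0.005}]' --force 30.0

```text
time_s: 3.78
tcp_pos: [0.432, 0.0195, 0.1531]
orientation: [-0.002, 0.242, 0.97, -0.001]
force: [0.3, -0.1, -2.9]
finger_gap: 0.0135
```

```bash
python3 -c "
from h import *
s=snap('scene','scene3')
go((.4325,.0205,.30),62)
import cv2
cv2.imwrite('pics/c7.png',cv2.resize(cv2.imread('pics/scene3.png')[170:350,110:350],None,fx=3,fy=3))"
```

```text
shift [ 1.500e-03 -1.000e-04 -1.435e-01] turn [0.07 0.04 0.09] t 3.8333 tcp [0.434  0.02   0.1565] F [0.5  1.01 0.87] gap 0.0139
```

View pics/c7.png

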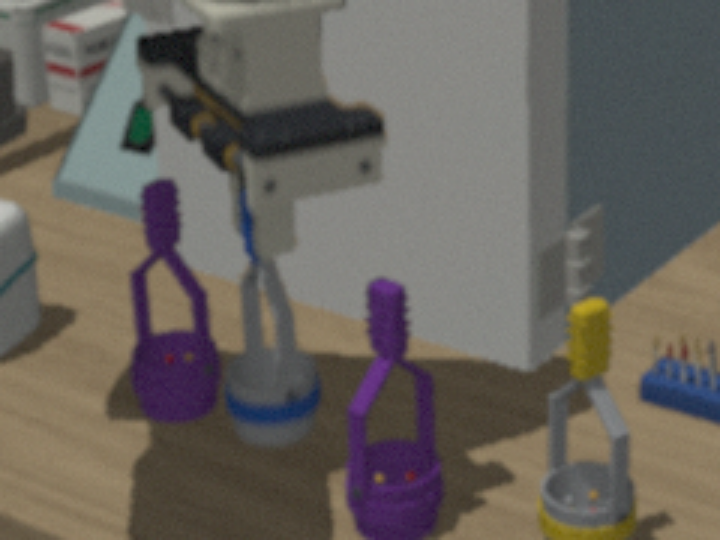

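The pail is off the worktop: its cup bottom is clear in the crop, and the gap is 13.9 mm, which matches the tab. Next I raise it and refine the rod axis from the top view.

Emit:
carry_out --steps '[{"tx": 0.0, "ty": 0.0, "tz": -0.015, "ax": 0.0, "ay": 0.0, "az": 0.0, "hand": 0.005}, {"tx": 0.0, "ty": 0.0, "tz": -0.035, "ax": 0.0, "ay": 0.0, "az": 0.0, "hand": 0.005}, {"tx": 0.0, "ty": 0.0, "tz": -0.06, "ax": 0.0, "ay": 0.0, "az": 0.0, "hand": 0.005}, {"tx": 0.0, "ty": 0.0, "tz": -0.085, "ax": 0.0, "ay": 0.0, "az": 0.0, "hand": 0.005}, {"tx": 0.0, "ty": 0.0, "tz": -0.11, "ax": 0.0, "ay": 0.0, "az": 0.0, "hand": 0.005}, {"tx": 0.0, "ty": 0.0, "tz": -0.135, "ax": 0.0, "ay": 0.0, "az": 0.0, "hand": 0.005}, {"tx": 0.0, "ty": 0.0, "tz": -0.16, "ax": 0.0, "ay": 0.0, "az": 0.0, "hand": 0.005}, {"tx": 0.0, "ty": 0.0, "tz": -0.18, "ax": 0.0, "ay": 0.0, "az": 0.0, "hand": 0.005}, {"tx": 0.0, "ty": 0.0, "tz": -0.185, "ax": 0.0, "ay": 0.0, "az": 0.0, "hand": 0.005}]'

```text
time_s: 4.58
tcp_pos: [0.4349, 0.0201, 0.3447]
orientation: [0.003, 0.241, 0.97, 0.002]
force: [1.2, 0.3, -2.8]
finger_gap: 0.0143
```

```bash
python3 - <<'E'
from h import *
go((.43,-.386,.34),74)
import cv2
T=np.load('pics/top1b.npz');im=cv2.imread('pics/top1b.png')
cv2.imwrite('pics/c8.png',cv2.resize(im[195:275,440:500],None,fx=7,fy=7,interpolation=cv2.INTER_CUBIC))
S=np.load('pics/scene1.npz');im=cv2.imread('pics/scene1.png')
cv2.imwrite('pics/c9.png',cv2.resize(im[220:300,420:500],None,fx=7,fy=7,interpolation=cv2.INTER_CUBIC))
E
```

```text
shift [-0.1857 -0.3612  0.0038] turn [  0.24   0.26 -11.9 ] t 4.5833 tcp [0.4349 0.0201 0.3447] F [ 1.18  0.27 -2.77] gap 0.0143
```

View pics/c8.png

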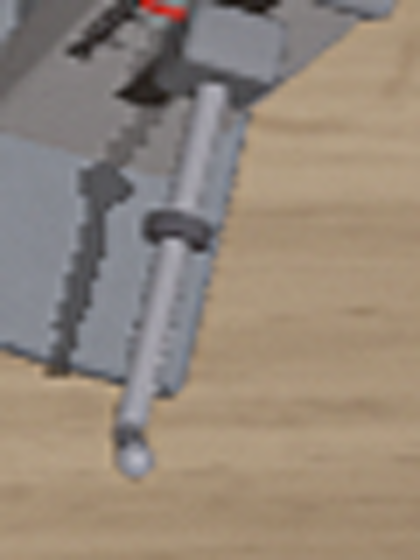

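View pics/c9.png

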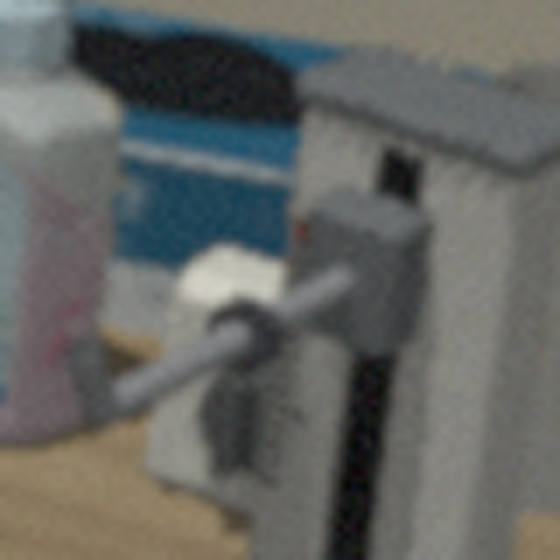

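```bash
python3 - <<'E'
from h import *
T=np.load('pics/top1b.npz');S=np.load('pics/scene1.npz')
t=lambda u,v:(440+u/7,195+v/7); s=lambda u,v:(420+u/7,220+v/7)
for n,a,b in (('root',(345,278),(212,92)),('collar',(245,333),(180,228)),('front',(118,393),(132,415)),('tip',(90,350),(133,458))):
    x,e=tri((S,*s(*a)),(T,*t(*b)));print(n,x.round(4),np.round(e,4))
P=np.array([plane(T,*t(*b),.19)[:2] for b in ((212,92),(180,228),(162,300),(143,372),(132,415))])
print(P.round(4)); d=np.linalg.svd(P-P.mean(0))[2][0]; d*=np.sign(d[0]); yaw=np.degrees(np.arctan2(d[1],d[0]));print('yaw',yaw)
c=P[1]; seat=c-.0225*d; print('seat',seat,'front pose',seat-.1*d)
go((*(seat-.1*d),.34),90+yaw)
E
```

```text
root [ 0.5827 -0.4306  0.1909] [0.0005 0.0005]
collar [ 0.5463 -0.4202  0.1897] [0.0007 0.0007]
front [ 0.4974 -0.4064  0.192 ] [0.0002 0.0002]
tip [ 0.4843 -0.4028  0.2073] [0.0006 0.0006]
[[ 0.5827 -0.4304]
 [ 0.5466 -0.4208]
 [ 0.5276 -0.4155]
 [ 0.5088 -0.4099]
 [ 0.4976 -0.4067]]
yaw -15.548042558524221
seat [ 0.52490677 -0.4147402 ] front pose [ 0.42856617 -0.38793557]
shift [-0.1853 -0.3636  0.0038] turn [  0.24   0.26 -12.36] t 4.5833 tcp [0.4349 0.0201 0.3447] F [ 1.18  0.27 -2.77] gap 0.0143
```

Emit:
carry_out --steps '[{"tx": -0.008, "ty": -0.016, "tz": 0.0, "ax": 0.0, "ay": 0.0, "az": -0.5, "hand": 0.005}, {"tx": -0.02, "ty": -0.04, "tz": 0.0, "ax": 0.0, "ay": 0.0, "az": -1.5, "hand": 0.005}, {"tx": -0.034, "ty": -0.067, "tz": 0.0, "ax": 0.1, "ay": 0.1, "az": -2.5, "hand": 0.005}, {"tx": -0.048, "ty": -0.094, "tz": 0.0, "ax": 0.1, "ay": 0.1, "az": -4.0, "hand": 0.005}, {"tx": -0.062, "ty": -0.122, "tz": 0.0, "ax": 0.2, "ay": 0.2, "az": -5.0, "hand": 0.005}, {"tx": -0.076, "ty": -0.149, "tz": 0.0, "ax": 0.2, "ay": 0.2, "az": -6.0, "hand": 0.005}, {"tx": -0.09, "ty": -0.177, "tz": 0.0, "ax": 0.2, "ay": 0.2, "az": -7.0, "hand": 0.005}, {"tx": -0.104, "ty": -0.204, "tz": 0.0, "ax": 0.2, "ay": 0.2, "az": -8.0, "hand": 0.005}, {"tx": -0.118, "ty": -0.231, "tz": 0.0, "ax": 0.2, "ay": 0.2, "az": -9.0, "hand": 0.005}, {"tx": -0.128, "ty": -0.251, "tz": 0.0, "ax": 0.2, "ay": 0.2, "az": -9.0, "hand": 0.005}]'

```text
time_s: 5.42
tcp_pos: [0.4299, -0.2635, 0.3425]
orientation: [-0.0, 0.164, 0.986, 0.0]
force: [2.9, 1.1, -2.3]
finger_gap: 0.0138
```

```bash
python3 -c "
from h import *
go((.4286,-.388,.34),74.45)"
```

```text
shift [-0.0391 -0.1183  0.0024] turn [ 0.05 -0.06 -3.34] t 5.4167 tcp [ 0.4299 -0.2635  0.3425] F [ 2.91  1.06 -2.34] gap 0.0138
```

Emit:
carry_out --steps '[{"tx": -0.006, "ty": -0.018, "tz": 0.0, "ax": 0.0, "ay": 0.0, "az": -0.5, "hand": 0.005}, {"tx": -0.015, "ty": -0.045, "tz": 0.0, "ax": 0.0, "ay": 0.0, "az": -1.5, "hand": 0.005}, {"tx": -0.024, "ty": -0.072, "tz": 0.0, "ax": 0.0, "ay": 0.0, "az": -2.5, "hand": 0.005}, {"tx": -0.032, "ty": -0.098, "tz": 0.0, "ax": 0.0, "ay": 0.0, "az": -3.3, "hand": 0.005}, {"tx": -0.037, "ty": -0.112, "tz": 0.002, "ax": 0.0, "ay": 0.0, "az": -3.3, "hand": 0.005}, {"tx": -0.039, "ty": -0.118, "tz": 0.01, "ax": 0.0, "ay": 0.0, "az": -3.3, "hand": 0.005}, {"tx": -0.039, "ty": -0.118, "tz": 0.03, "ax": 0.0, "ay": 0.0, "az": -3.3, "hand": 0.005}, {"tx": -0.039, "ty": -0.118, "tz": 0.055, "ax": 0.0, "ay": 0.0, "az": -3.3, "hand": 0.005}, {"tx": -0.039, "ty": -0.118, "tz": 0.08, "ax": 0.0, "ay": 0.0, "az": -3.3, "hand": 0.005}, {"tx": -0.039, "ty": -0.118, "tz": 0.096, "ax": 0.0, "ay": 0.0, "az": -3.3, "hand": 0.005}]'

```text
time_s: 6.25
tcp_pos: [0.4271, -0.386, 0.2422]
orientation: [-0.002, 0.136, 0.991, 0.002]
force: [1.3, 0.9, -3.7]
finger_gap: 0.0143
```

```bash
python3 -c "
from h import *
s=snap('scene','scene4');snap('wrist','wrist4');snap('top','top4')
go((.525,-.4147,.2465),74.45)
print(telemetry.observe()['q'])"
```

```text
shift [-0.1013 -0.0009 -0.0026] turn [ 0.1  -0.28 -0.02] t 6.4 tcp [ 0.4276 -0.3867  0.2444] F [-0.25  0.37 -1.26] gap 0.0137
[-3.96758374e-01  1.89478933e-01 -1.78974383e-01 -1.15634928e-03
 -1.20741526e+00 -1.44545035e+00]
```

View pics/scene4.png

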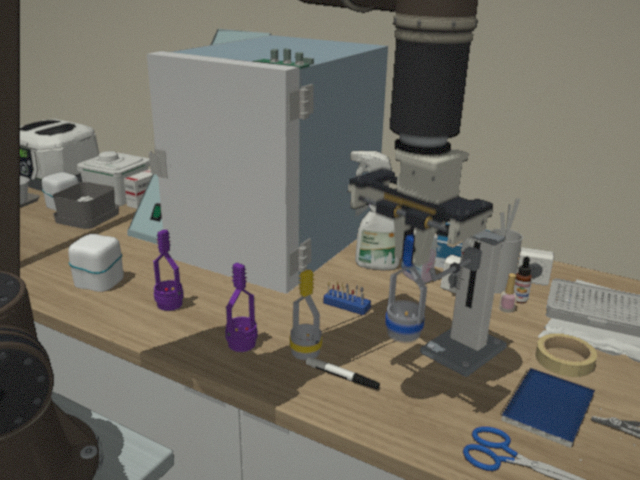

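View pics/wrist4.png

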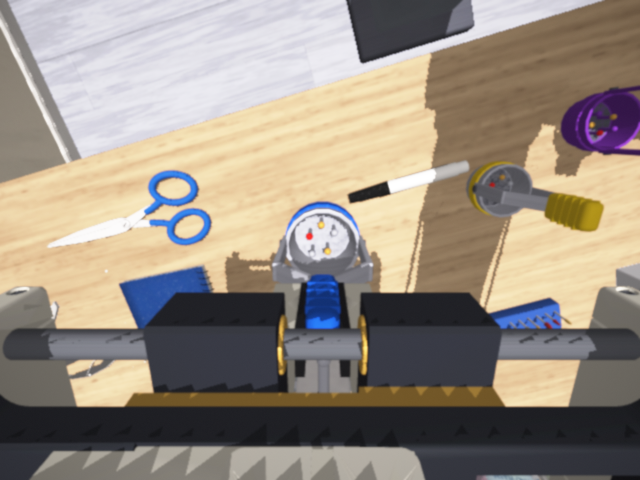

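View pics/top4.png

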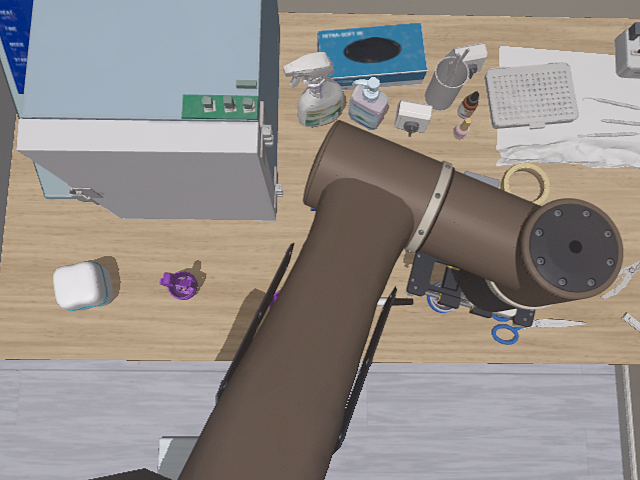

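```bash
python3 - <<'E'
from h import *
for n in ('scene4','wrist4'):
    S=np.load(f'pics/{n}.npz');im=cv2.imread(f'pics/{n}.png')
    f=4 if n[0]=='s' else 3
    x0,y0=(340,200) if f==4 else (220,180)
    c=cv2.resize(im[y0:y0+150,x0:x0+190],None,fx=f,fy=f)
    a=np.radians(74.45); yv=np.array([np.cos(a),np.sin(a),0]); xv=np.array([np.sin(a),-np.cos(a),0])
    o=np.array([.4276,-.3867,.2444-.1235])
    for z,y in ((0,0),(.042,.028),(.042,-.028),(.086,.028),(.086,-.028),(.114,0),(.117,0),(.042,0)):
        for xx in ((0,) if y==0 else (-.006,.006)):
            p=proj(S,o+yv*y+xv*xx+[0,0,z]); cv2.circle(c,tuple(int(i) for i in ((p-[x0,y0]+.5)*f)),3,(0,0,255),-1)
    cv2.imwrite(f'pics/ov_{n}.png',c)
E
```

```text
(no output)
```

View pics/ov_scene4.png

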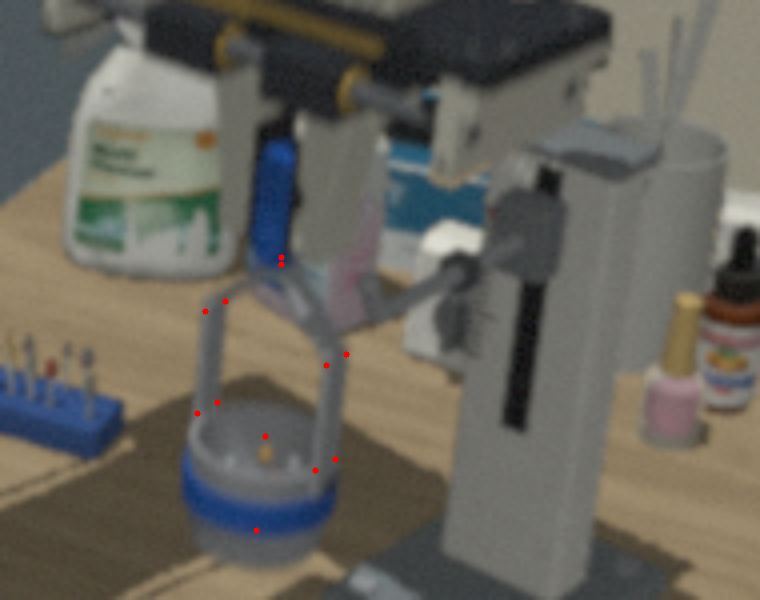

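View pics/ov_wrist4.png

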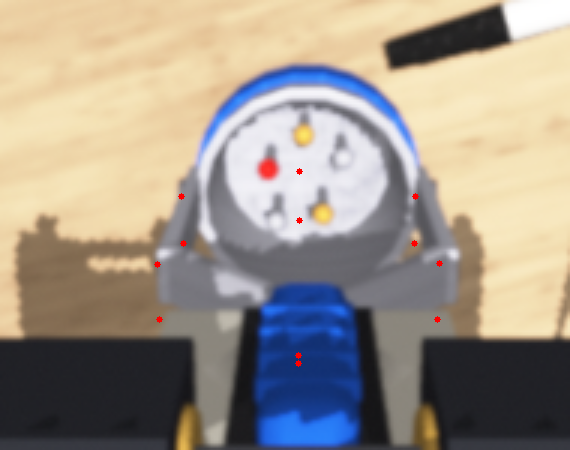

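The overlay shows the pail sitting about 4 mm towards -x and 2 mm towards +y of the TCP, which is acceptable. The hook tip is ahead of the bail opening, below the peak and above the rim. I'll go part-way in and then look.

Emit:
carry_out --steps '[{"tx": -0.008, "ty": -0.002, "tz": -0.002, "ax": 0.1, "ay": -0.2, "az": 0.0, "hand": 0.005}, {"tx": -0.018, "ty": -0.003, "tz": -0.002, "ax": 0.1, "ay": -0.3, "az": 0.0, "hand": 0.005}, {"tx": -0.028, "ty": -0.003, "tz": -0.002, "ax": 0.1, "ay": -0.3, "az": 0.0, "hand": 0.005}, {"tx": -0.038, "ty": -0.003, "tz": -0.002, "ax": 0.1, "ay": -0.3, "az": 0.0, "hand": 0.005}, {"tx": -0.045, "ty": -0.003, "tz": -0.002, "ax": 0.1, "ay": -0.3, "az": 0.0, "hand": 0.005}, {"tx": -0.048, "ty": -0.003, "tz": -0.002, "ax": 0.1, "ay": -0.3, "az": 0.0, "hand": 0.005}]'

```text
time_s: 6.9
tcp_pos: [0.4745, -0.4028, 0.2459]
orientation: [0.0, 0.135, 0.991, -0.0]
force: [0.2, 0.3, -3.2]
finger_gap: 0.0139
```

```bash
python3 -c "
from h import *
s=snap('scene','scene5')
go((.5255,-.4168,.2465),74.45)
cv2.imwrite('pics/c10.png',cv2.resize(s['image'][200:350,340:530,::-1],None,fx=4,fy=4,interpolation=cv2.INTER_CUBIC))
snap('wrist','wrist5')
"
```

```text
shift [-0.053   0.0002 -0.0007] turn [-0.    0.   -0.01] t 6.95 tcp [ 0.4744 -0.4028  0.2458] F [ 1.23 -1.21 -2.7 ] gap 0.0137
```

View pics/c10.png

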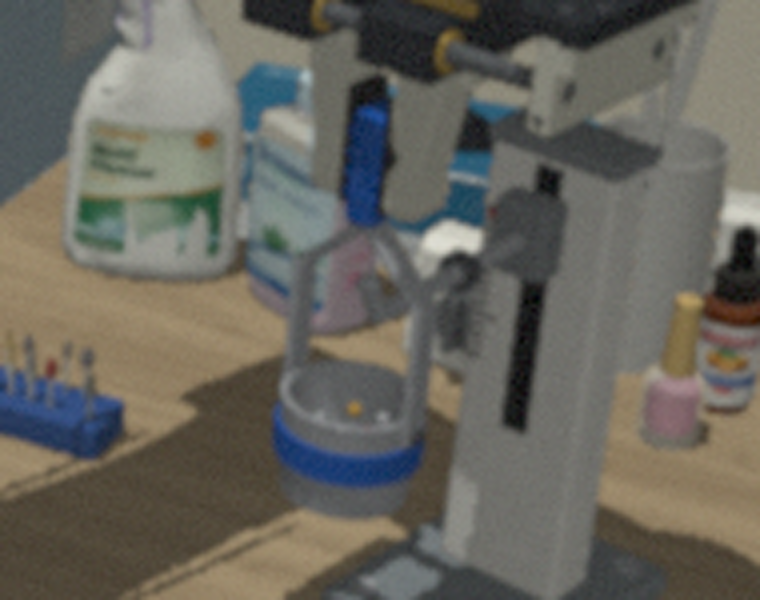

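View pics/wrist5.png

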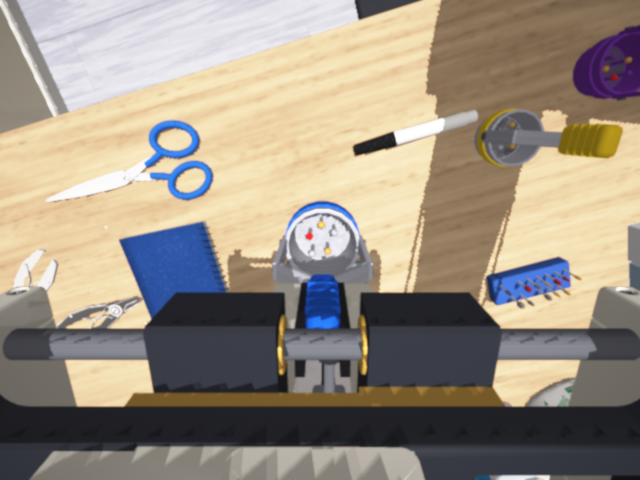

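The tip at crop (370,285) lies inside the opening. I'll slide on to the seat.

Emit:
carry_out --steps '[{"tx": -0.006, "ty": 0.0, "tz": 0.0, "ax": 0.0, "ay": 0.0, "az": 0.0, "hand": 0.005}, {"tx": -0.014, "ty": 0.0, "tz": 0.0, "ax": 0.0, "ay": 0.0, "az": 0.0, "hand": 0.005}, {"tx": -0.023, "ty": 0.0, "tz": 0.0, "ax": 0.0, "ay": 0.0, "az": 0.0, "hand": 0.005}, {"tx": -0.032, "ty": 0.0, "tz": 0.0, "ax": 0.0, "ay": 0.0, "az": 0.0, "hand": 0.005}, {"tx": -0.041, "ty": 0.0, "tz": 0.0, "ax": 0.0, "ay": 0.0, "az": 0.0, "hand": 0.005}, {"tx": -0.049, "ty": 0.0, "tz": 0.0, "ax": 0.0, "ay": 0.0, "az": 0.0, "hand": 0.005}, {"tx": -0.053, "ty": 0.0, "tz": 0.0, "ax": 0.0, "ay": 0.0, "az": 0.0, "hand": 0.005}, {"tx": -0.053, "ty": 0.0, "tz": 0.0, "ax": 0.0, "ay": 0.0, "az": 0.0, "hand": 0.005}]'

```text
time_s: 7.67
tcp_pos: [0.5256, -0.4169, 0.2451]
orientation: [-0.0, 0.135, 0.991, 0.0]
force: [1.0, 0.0, -1.7]
finger_gap: 0.0137
```

```bash
python3 -c "
from h import *
s=snap('scene','scene6')
go((.5255,-.4168,.2075),74.45)
cv2.imwrite('pics/c11.png',cv2.resize(s['image'][190:340,370:560,::-1],None,fx=4,fy=4,interpolation=cv2.INTER_CUBIC))
"
```

```text
shift [-0.0005  0.      0.0377] turn [ 0.02 -0.06 -0.01] t 7.7167 tcp [ 0.525  -0.4167  0.2452] F [-0.28  0.26 -1.9 ] gap 0.0138
```

View pics/c11.png

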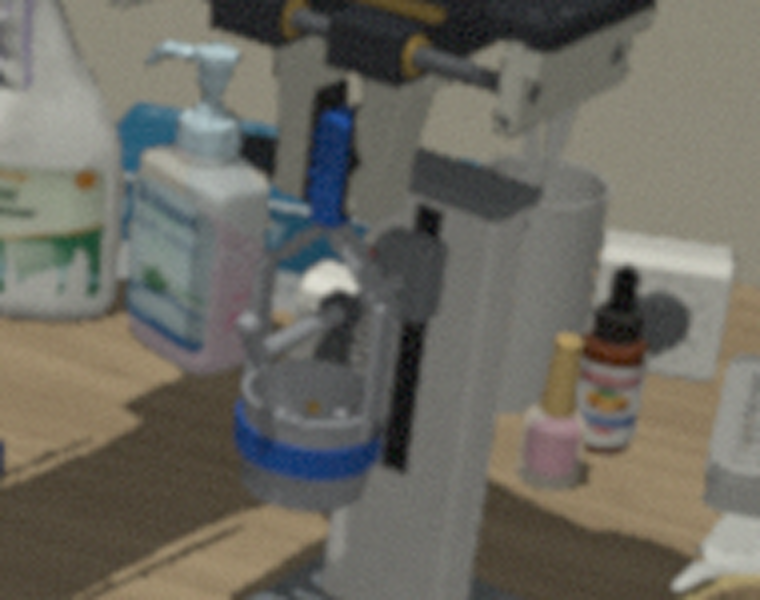

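The rod now runs through the bail, between peak and rim, with the collar behind it. I'll lower slowly and watch the force.

Emit:
carry_out --steps '[{"tx": 0.0, "ty": 0.0, "tz": 0.006, "ax": 0.0, "ay": 0.0, "az": 0.0, "hand": 0.005}, {"tx": 0.0, "ty": 0.0, "tz": 0.013, "ax": 0.0, "ay": 0.0, "az": 0.0, "hand": 0.005}, {"tx": 0.0, "ty": 0.0, "tz": 0.02, "ax": 0.0, "ay": 0.0, "az": 0.0, "hand": 0.005}, {"tx": 0.0, "ty": 0.0, "tz": 0.026, "ax": 0.0, "ay": 0.0, "az": 0.0, "hand": 0.005}, {"tx": 0.0, "ty": 0.0, "tz": 0.032, "ax": 0.0, "ay": 0.0, "az": 0.0, "hand": 0.005}, {"tx": 0.0, "ty": 0.0, "tz": 0.035, "ax": 0.0, "ay": 0.0, "az": 0.0, "hand": 0.005}, {"tx": 0.0, "ty": 0.0, "tz": 0.035, "ax": 0.0, "ay": 0.0, "az": 0.0, "hand": 0.005}, {"tx": 0.0, "ty": 0.0, "tz": 0.035, "ax": 0.0, "ay": 0.0, "az": 0.0, "hand": 0.005}]'

```text
time_s: 8.38
tcp_pos: [0.5249, -0.4167, 0.2101]
orientation: [-0.001, 0.135, 0.991, 0.0]
force: [-0.2, 0.1, -1.5]
finger_gap: 0.0137
```

```bash
python3 -c "
from h import *
s=snap('scene','scene7')
F=[]
for i in range(4): cams.snapshot('top');F.append(telemetry.observe()['force'])
print(np.round(F,2))
go((.5255,-.4168,.2075),74.45)
cv2.imwrite('pics/c12.png',cv2.resize(s['image'][190:340,370:560,::-1],None,fx=4,fy=4,interpolation=cv2.INTER_CUBIC))
"
```

```text
[[ 0.05  0.95 -2.47]
 [-0.47 -0.12 -1.76]
 [-0.54  0.47 -2.81]
 [ 0.02 -0.46 -1.11]]
shift [-0.0004  0.0001  0.0031] turn [ 0.01 -0.03 -0.01] t 8.6333 tcp [ 0.5251 -0.4168  0.2106] F [ 0.02 -0.46 -1.11] gap 0.014
```

View pics/c12.png

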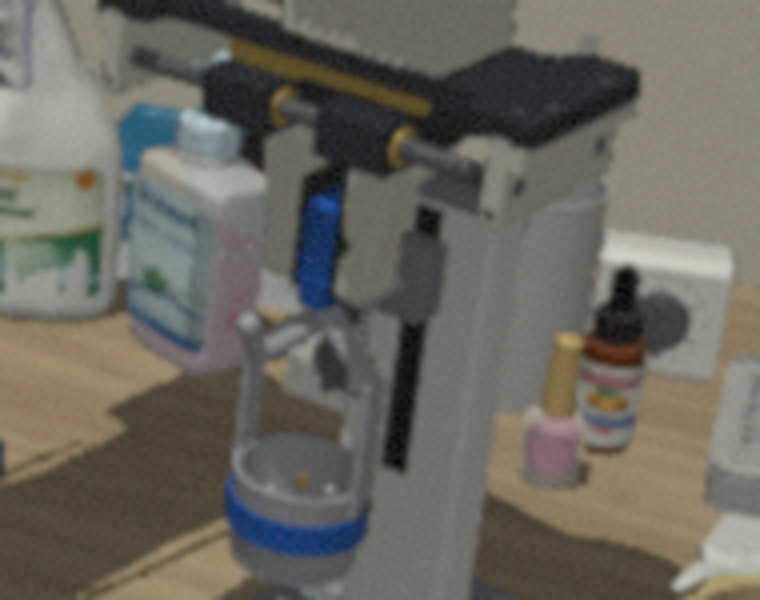

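Emit:
carry_out --steps '[{"tx": 0.0, "ty": 0.0, "tz": 0.003, "ax": 0.0, "ay": 0.0, "az": 0.0, "hand": 0.005}, {"tx": 0.0, "ty": 0.0, "tz": 0.006, "ax": 0.0, "ay": 0.0, "az": 0.0, "hand": 0.005}, {"tx": 0.0, "ty": 0.0, "tz": 0.009, "ax": 0.0, "ay": 0.0, "az": 0.0, "hand": 0.005}, {"tx": 0.0, "ty": 0.0, "tz": 0.012, "ax": 0.0, "ay": 0.0, "az": 0.0, "hand": 0.005}, {"tx": 0.0, "ty": 0.0, "tz": 0.014, "ax": 0.0, "ay": 0.0, "az": 0.0, "hand": 0.005}, {"tx": 0.0, "ty": 0.0, "tz": 0.016, "ax": 0.0, "ay": 0.0, "az": 0.0, "hand": 0.005}, {"tx": 0.0, "ty": 0.0, "tz": 0.016, "ax": 0.0, "ay": 0.0, "az": 0.0, "hand": 0.005}, {"tx": 0.0, "ty": 0.0, "tz": 0.016, "ax": 0.0, "ay": 0.0, "az": 0.0, "hand": 0.005}]'

```text
time_s: 9.3
tcp_pos: [0.5251, -0.4167, 0.1945]
orientation: [-0.0, 0.135, 0.991, 0.0]
force: [-0.2, 0.8, -0.6]
finger_gap: 0.0138
```

```bash
cat > look.py <<'E'
from h import *
import sys
n=sys.argv[1]
s=snap('scene',n)
F=[]
for i in range(12): cams.snapshot('top');F.append(telemetry.observe()['force'])
F=np.array(F);print('F mean',F.mean(0).round(2),'sem',(F.std(0)/12**.5).round(2))
go((.5255,-.4168,.2075),74.45)
cv2.imwrite(f'pics/z{n}.png',cv2.resize(s['image'][190:340,370:560,::-1],None,fx=4,fy=4,interpolation=cv2.INTER_CUBIC))
E
python3 look.py scene8
```

```text
F mean [ 0.19  2.03 -0.92] sem [0.12 0.1  0.18]
shift [-0.0004  0.0001 -0.013 ] turn [ 0.01 -0.03 -0.01] t 9.95 tcp [ 0.5251 -0.4167  0.1945] F [ 0.55  2.35 -1.68] gap 0.0139
```

View pics/zscene8.png

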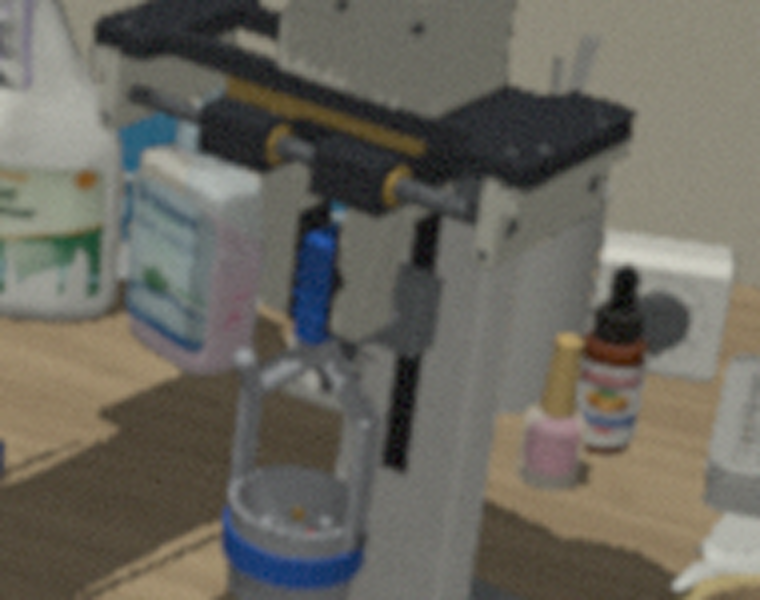

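The tip in the crop has gone from (250,320) to (245,357), so the hook has sunk about 14 mm. The 2 N side force says the rod bears on the +y slope, so I'll centre the pail by a couple of millimetres and lower a little more.

Emit:
carry_out --steps '[{"tx": 0.0, "ty": 0.001, "tz": 0.0, "ax": 0.0, "ay": 0.0, "az": 0.0, "hand": 0.005}, {"tx": 0.0, "ty": 0.002, "tz": 0.001, "ax": 0.0, "ay": 0.0, "az": 0.0, "hand": 0.005}, {"tx": 0.0, "ty": 0.002, "tz": 0.002, "ax": 0.0, "ay": 0.0, "az": 0.0, "hand": 0.005}, {"tx": 0.0, "ty": 0.002, "tz": 0.003, "ax": 0.0, "ay": 0.0, "az": 0.0, "hand": 0.005}, {"tx": 0.0, "ty": 0.002, "tz": 0.003, "ax": 0.0, "ay": 0.0, "az": 0.0, "hand": 0.005}]'

```text
time_s: 10.37
tcp_pos: [0.5257, -0.4148, 0.1913]
orientation: [-0.0, 0.135, 0.991, 0.0]
force: [1.4, 0.4, -0.6]
finger_gap: 0.0141
```

```bash
python3 look.py scene9
```

```text
F mean [ 0.52  0.79 -0.79] sem [0.13 0.17 0.14]
shift [-0.0003 -0.0019 -0.0159] turn [ 0.01 -0.02 -0.01] t 11.0167 tcp [ 0.5257 -0.4149  0.1916] F [ 1.06  0.72 -0.9 ] gap 0.0138
```

View pics/zscene9.png

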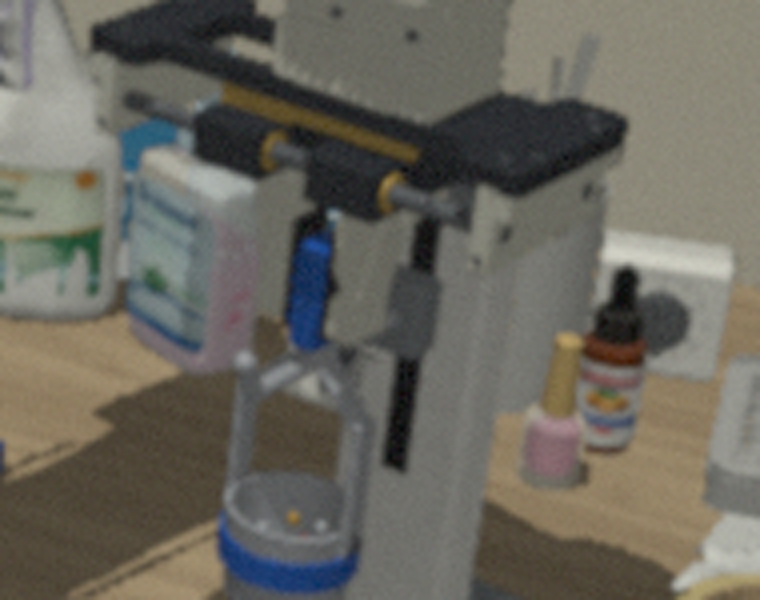

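Emit:
carry_out --steps '[{"tx": 0.0, "ty": 0.001, "tz": 0.001, "ax": 0.0, "ay": 0.0, "az": 0.0, "hand": 0.005}, {"tx": 0.0, "ty": 0.0015, "tz": 0.003, "ax": 0.0, "ay": 0.0, "az": 0.0, "hand": 0.005}, {"tx": 0.0, "ty": 0.0015, "tz": 0.005, "ax": 0.0, "ay": 0.0, "az": 0.0, "hand": 0.005}, {"tx": 0.0, "ty": 0.0015, "tz": 0.007, "ax": 0.0, "ay": 0.0, "az": 0.0, "hand": 0.005}, {"tx": 0.0, "ty": 0.0015, "tz": 0.007, "ax": 0.0, "ay": 0.0, "az": 0.0, "hand": 0.005}]'

```text
time_s: 11.43
tcp_pos: [0.526, -0.4132, 0.184]
orientation: [-0.0, 0.135, 0.991, 0.0]
force: [0.3, 1.4, -0.4]
finger_gap: 0.0141
```

```bash
python3 look.py scene10
```

```text
F mean [ 0.07  2.06 -0.3 ] sem [0.12 0.16 0.13]
shift [-0.0004 -0.0035 -0.023 ] turn [ 0.02 -0.04 -0.01] t 12.0833 tcp [ 0.526  -0.4133  0.1845] F [-0.14  3.03 -0.87] gap 0.0138
```

View pics/zscene10.png

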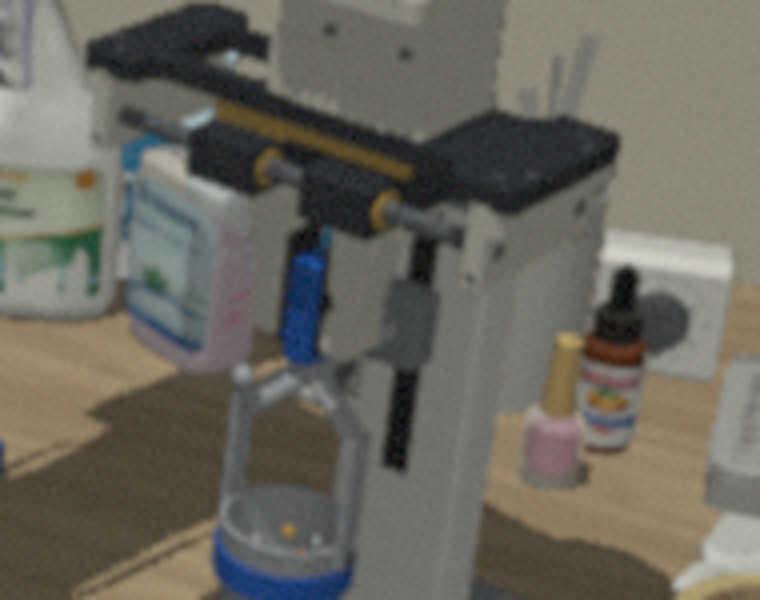

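Emit:
carry_out --steps '[{"tx": 0.0, "ty": 0.001, "tz": 0.0005, "ax": 0.0, "ay": 0.0, "az": 0.0, "hand": 0.005}, {"tx": 0.0, "ty": 0.002, "tz": 0.001, "ax": 0.0, "ay": 0.0, "az": 0.0, "hand": 0.005}, {"tx": 0.0, "ty": 0.003, "tz": 0.0015, "ax": 0.0, "ay": 0.0, "az": 0.0, "hand": 0.005}, {"tx": 0.0, "ty": 0.003, "tz": 0.0015, "ax": 0.0, "ay": 0.0, "az": 0.0, "hand": 0.005}, {"tx": 0.0, "ty": 0.003, "tz": 0.0015, "ax": 0.0, "ay": 0.0, "az": 0.0, "hand": 0.005}]'

```text
time_s: 12.5
tcp_pos: [0.5267, -0.4115, 0.1834]
orientation: [-0.0, 0.135, 0.991, -0.001]
force: [-1.4, -5.2, -0.7]
finger_gap: 0.0137
```

```bash
python3 look.py scene11; python3 -c "
from h import *
snap('wrist','wrist11'); print(np.round(telemetry.observe()['wrist_torque'],3))"
```

```text
F mean [-1.5  -5.34 -0.34] sem [0.11 0.11 0.12]
shift [-0.0003 -0.0054 -0.0241] turn [-0.07 -0.   -0.02] t 13.15 tcp [ 0.5266 -0.4115  0.1834] F [-1.27 -5.63  0.55] gap 0.014
[-2.123  0.544  0.014]
```

View pics/zscene11.png

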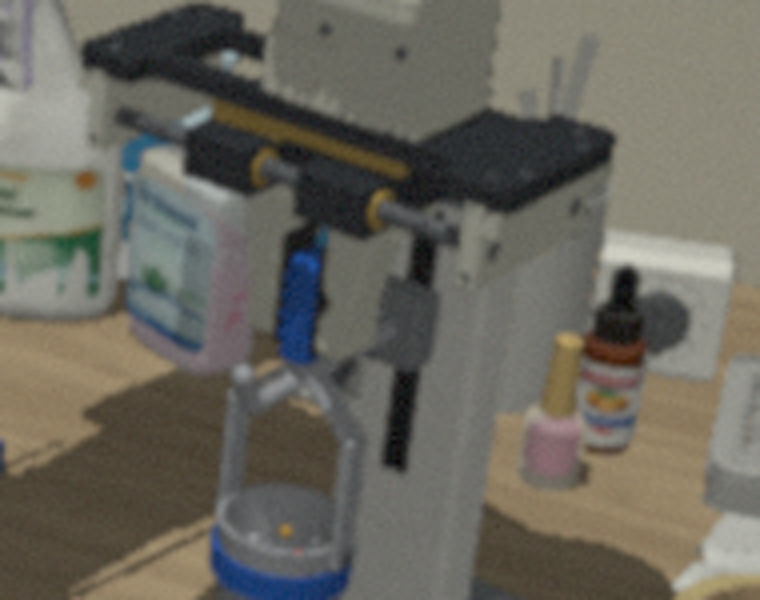

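View pics/wrist11.png

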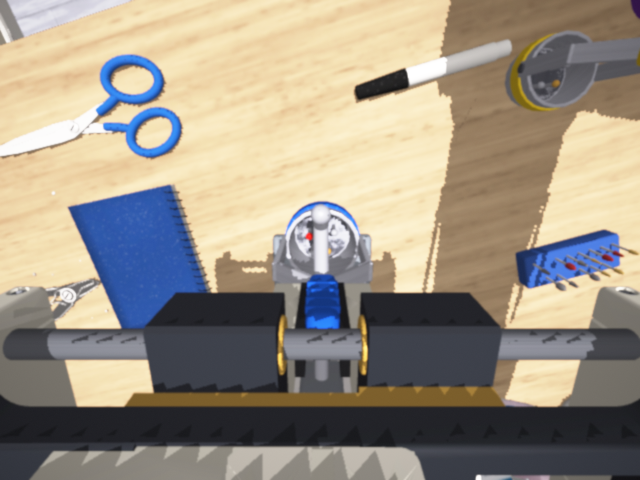

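Now the force is -5 N, so I went past centre. I'll back off by about 1 mm.

Emit:
carry_out --steps '[{"tx": 0.0, "ty": -0.0002, "tz": 0.0, "ax": 0.0, "ay": 0.0, "az": 0.0, "hand": 0.005}, {"tx": 0.0, "ty": -0.0004, "tz": 0.0, "ax": 0.0, "ay": 0.0, "az": 0.0, "hand": 0.005}, {"tx": 0.0, "ty": -0.0004, "tz": 0.0, "ax": 0.0, "ay": 0.0, "az": 0.0, "hand": 0.005}]'

```text
time_s: 13.45
tcp_pos: [0.5266, -0.4121, 0.1835]
orientation: [-0.0, 0.135, 0.991, -0.001]
force: [-1.4, -3.4, 0.5]
finger_gap: 0.0139
```

```bash
python3 look.py scene12
```

```text
F mean [-0.59 -3.28 -0.7 ] sem [0.16 0.17 0.11]
shift [-0.0003 -0.005  -0.024 ] turn [-0.08  0.   -0.02] t 14.1 tcp [ 0.5266 -0.412   0.1835] F [-0.2  -3.87 -1.25] gap 0.014
```

Emit:
carry_out --steps '[{"tx": 0.0, "ty": -0.0004, "tz": 0.0005, "ax": 0.0, "ay": 0.0, "az": 0.0, "hand": 0.005}, {"tx": 0.0, "ty": -0.0007, "tz": 0.001, "ax": 0.0, "ay": 0.0, "az": 0.0, "hand": 0.005}, {"tx": 0.0, "ty": -0.0007, "tz": 0.001, "ax": 0.0, "ay": 0.0, "az": 0.0, "hand": 0.005}]'

```text
time_s: 14.35
tcp_pos: [0.5265, -0.4122, 0.1822]
orientation: [-0.0, 0.135, 0.991, -0.0]
force: [-0.2, 0.4, -0.9]
finger_gap: 0.0137
```

```bash
python3 look.py scene13
```

```text
F mean [ 0.58  1.2  -0.23] sem [0.17 0.26 0.13]
shift [-0.0003 -0.0045 -0.0251] turn [-0.06 -0.01 -0.02] t 15.0 tcp [ 0.5264 -0.4124  0.1824] F [ 1.17  3.33 -0.26] gap 0.0137
```

The load is carried by the spring: vertical residual -0.2 N, side force about 1 N. I'll open gently.

Emit:
carry_out --steps '[{"tx": 0.0, "ty": 0.0, "tz": 0.0, "ax": 0.0, "ay": 0.0, "az": 0.0, "hand": 0.016}, {"tx": 0.0, "ty": 0.0, "tz": 0.0, "ax": 0.0, "ay": 0.0, "az": 0.0, "hand": 0.02}, {"tx": 0.0, "ty": 0.0, "tz": 0.0, "ax": 0.0, "ay": 0.0, "az": 0.0, "hand": 0.026}, {"tx": 0.0, "ty": 0.0, "tz": 0.0, "ax": 0.0, "ay": 0.0, "az": 0.0, "hand": 0.032}, {"tx": 0.0, "ty": 0.0, "tz": 0.0, "ax": 0.0, "ay": 0.0, "az": 0.0, "hand": 0.04}, {"tx": 0.0, "ty": 0.0, "tz": 0.0, "ax": 0.0, "ay": 0.0, "az": 0.0, "hand": 0.046}, {"tx": 0.0, "ty": 0.0, "tz": 0.0, "ax": 0.0, "ay": 0.0, "az": 0.0, "hand": 0.05}, {"tx": 0.0, "ty": 0.0, "tz": 0.0, "ax": 0.0, "ay": 0.0, "az": 0.0, "hand": 0.05}]'

```text
time_s: 15.67
tcp_pos: [0.5264, -0.4124, 0.1824]
orientation: [-0.0, 0.135, 0.991, -0.0]
force: [0.1, -0.5, 0.1]
finger_gap: 0.0486
```

```bash
python3 look.py scene14;python3 -c "
from h import *
snap('wrist','wrist14')"
```

```text
F mean [ 0.14 -0.02 -0.09] sem [0.1  0.12 0.11]
shift [-0.0003 -0.0045 -0.0251] turn [-0.05 -0.   -0.01] t 16.3167 tcp [ 0.5264 -0.4124  0.1824] F [0.21 0.51 0.19] gap 0.05
```

View pics/zscene14.png

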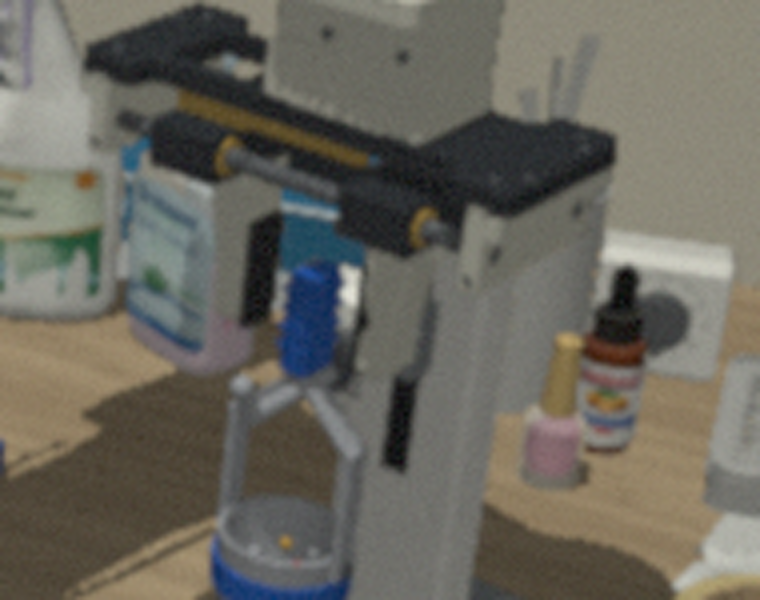

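View pics/wrist14.png

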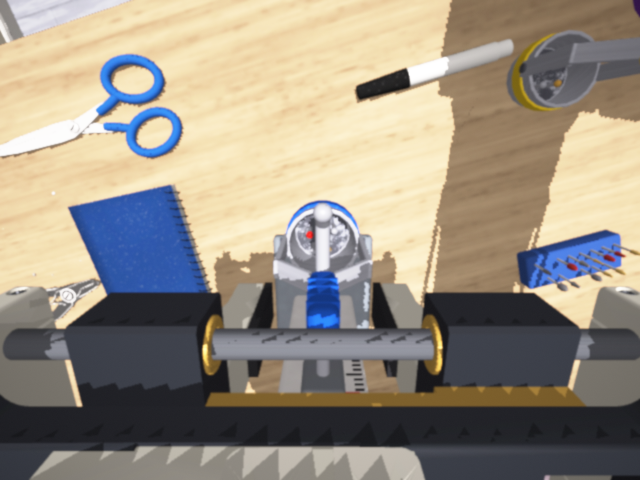

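The pail is free: the blue tab at crop (308,320) stands upright between the open fingers. The tip at (240,385) puts the hook about 25 mm down. I'll withdraw straight up.

Emit:
carry_out --steps '[{"tx": 0.0, "ty": 0.0, "tz": -0.008, "ax": 0.0, "ay": 0.0, "az": 0.0, "hand": 0.05}, {"tx": 0.0, "ty": 0.0, "tz": -0.02, "ax": 0.0, "ay": 0.0, "az": 0.0, "hand": 0.05}, {"tx": 0.0, "ty": 0.0, "tz": -0.035, "ax": 0.0, "ay": 0.0, "az": 0.0, "hand": 0.05}, {"tx": 0.0, "ty": 0.0, "tz": -0.055, "ax": 0.0, "ay": 0.0, "az": 0.0, "hand": 0.05}, {"tx": 0.0, "ty": 0.0, "tz": -0.075, "ax": 0.0, "ay": 0.0, "az": 0.0, "hand": 0.05}, {"tx": 0.0, "ty": 0.0, "tz": -0.1, "ax": 0.0, "ay": 0.0, "az": 0.0, "hand": 0.05}, {"tx": 0.0, "ty": 0.0, "tz": -0.125, "ax": 0.0, "ay": 0.0, "az": 0.0, "hand": 0.05}, {"tx": 0.0, "ty": 0.0, "tz": -0.14, "ax": 0.0, "ay": 0.0, "az": 0.0, "hand": 0.05}, {"tx": 0.0, "ty": 0.0, "tz": -0.145, "ax": 0.0, "ay": 0.0, "az": 0.0, "hand": 0.05}]'

```text
time_s: 17.12
tcp_pos: [0.5273, -0.413, 0.3325]
orientation: [0.003, 0.135, 0.991, -0.002]
force: [-0.1, 0.1, 0.6]
finger_gap: 0.05
```

```bash
python3 look.py scene15; python3 - <<'E'
from h import *
a=np.load('pics/scene15.npz')
s=snap('scene','scene16'); w=snap('wrist','wrist16')
def comps(im,lo,hi,x0,x1,y0,y1):
    m=cv2.inRange(cv2.cvtColor(im,cv2.COLOR_RGB2HSV),lo,hi); m[:y0]=0;m[y1:]=0;m[:,:x0]=0;m[:,x1:]=0
    k,_,st,ce=cv2.connectedComponentsWithStats(m); return [(st[i].tolist(),ce[i].round(1).tolist()) for i in range(1,k) if st[i,4]>25]
for z in (a,s):
    print('blue',comps(z['image'],(105,130,60),(120,255,255),415,465,230,360)); print('yel',comps(z['image'],(22,130,80),(32,255,255),285,325,260,360))
cv2.imwrite('pics/c16.png',cv2.resize(s['image'][220:370,380:570,::-1],None,fx=4,fy=4,interpolation=cv2.INTER_CUBIC))
E
```

```text
F mean [ 0.31  0.05 -0.01] sem [0.16 0.13 0.16]
shift [-0.0003 -0.0045  0.1196] turn [-0.05 -0.03 -0.01] t 17.7667 tcp [ 0.5265 -0.4122  0.3271] F [0.33 0.03 0.5 ] gap 0.0498
blue [([439, 254, 16, 30, 335], [447.2, 268.6]), ([424, 328, 33, 16, 213], [439.0, 338.4])]
yel [([300, 270, 14, 27, 305], [306.2, 282.8]), ([289, 340, 33, 13, 200], [305.4, 347.3])]
blue [([440, 254, 15, 30, 334], [447.2, 268.7]), ([424, 329, 33, 15, 215], [439.0, 338.4])]
yel [([300, 270, 13, 27, 303], [306.2, 282.8]), ([289, 340, 33, 13, 197], [305.6, 347.3])]
```

View pics/c16.png

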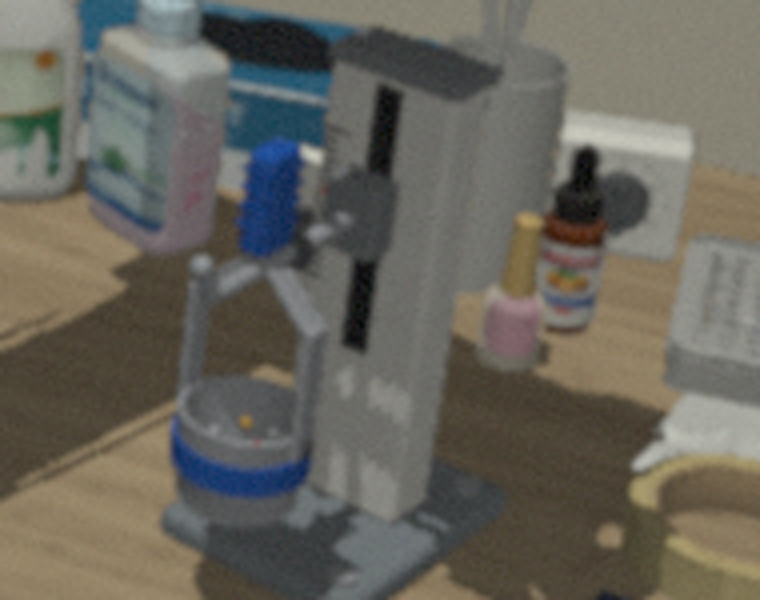

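View pics/wrist16.png

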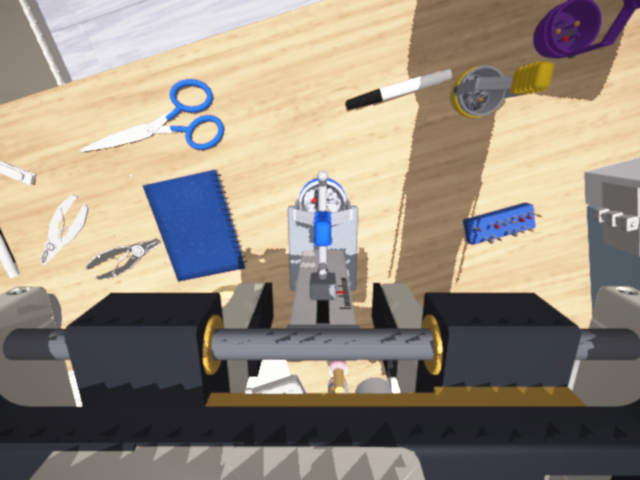

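```bash
python3 - <<'E'
from h import *
S=np.load('pics/scene16.npz');W=np.load('pics/wrist16.npz')
im=W['image'];m=cv2.inRange(cv2.cvtColor(im,cv2.COLOR_RGB2HSV),(105,130,60),(120,255,255));m[:205]=0;m[250:]=0;m[:,:305]=0;m[:,345:]=0
k,_,st,ce=cv2.connectedComponentsWithStats(m);i=1+np.argmax(st[1:,4]);print(st[i],ce[i])
tab,e=tri((S,447.2,268.7),(W,*ce[i]));print('tab',tab,e)
tip,e=tri((S,380+202/4,220+265/4),(W,322,178));print('tip',tip,e)
und=tab-[0,0,.1395]
print('eye-seat xy',tab[:2]-[.525,-.4147],'underside z',und[2],'dip~',.2073-tip[2], .190-(und[2]+.108))
# projected upright pail points vs band
c=[proj(S,und+[0,0,z]) for z in (.0,.042,.1395)];print(np.round(c,1))
# expected band lean for vertical axis, and cup rim ellipse centre approx (243,408)crop
print('rim seen',380+243/4,220+408/4)
E
```

```text
[314 211  17  35 567] [322.0617284  228.54673721]
tab [ 0.52679564 -0.41218845  0.19376144] [np.float64(0.0005778482170295524), np.float64(0.0005778482170296022)]
tip [ 0.48628455 -0.40114667  0.17783209] [np.float64(0.0007065586273110483), np.float64(0.0007065586273110851)]
eye-seat xy [0.00179564 0.00251155] underside z 0.05426144212447617 dip~ 0.029467910770224176 0.027738557875523817
[[437.9 342.6]
 [440.5 321.3]
 [446.8 268.7]]
rim seen 440.75 322.0
```

Checks pass: the dip is about 28 mm, the underside is 54 mm up, the rim matches an upright pail to within 1 px, and the yellow pail hasn't moved. Handing in.

```bash
python3 -c "
from h import *
print(job.sign_off())"
```

```text
the job is handed in; nothing more can be done
None
```

The blue pail is hanging by its bail on the sprung hook, let go and still, and the job is handed in at about 18 s. I gripped it by its blue tab, brought the bail over the hook's tip from the front, and lowered it until the spring carried the weight. Then I opened the fingers and withdrew straight up.

Last checks before handing in:

| Check | Measured | Needed |
|---|---|---|
| Eye to hook seat (sideways) | about 3 mm | under 30 mm |
| Hook sunk | 28–29 mm | 9–45 mm |
| Pail underside above worktop | about 54 mm | over 20 mm |
| Pail tilt | rim within 1 pixel of an upright pail | under 12° |
| Pail and hook motion | pail at the same pixels in two pictures, about 0.7 s apart | hook under 10 mm/s, pail under 40 mm/s |
| Yellow pail | under half a pixel from its first position | under 30 mm |
| Wrist force | zero within noise | robot touching nothing |

- **Side force:** it reached about 5 N while I centred the pail on the hook; I corrected it before letting go.
- **Grip offset:** the pail sat about 4 mm towards the robot and 2 mm sideways of the tool's centre. This did no harm.
- **First move call refused:** its rows left out some values, so the arm did not move.

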